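Unhook the slide rack from its sprung keeper

ROBOT

A 6-joint arm with a two-finger parallel gripper is mounted at the origin on the work surface. World frame = base frame: x ahead of the robot, y to its left, z up, the work surface at z = 0. Lengths are in mm, angles in rad, forces in N, time in s.
With the tool pointing down it reaches from about 350 to 775 mm from the base axis. Payload 7.3 kg.
Tool frame: the origin (TCP) lies at the very end of the fingers, on their centre line; the grasp point (between the pads) lies 19 mm behind it; z points along the fingers, y is the line along which they close (so a half turn about z gives the same grasp; the last joint's range is limited). The gripper opens to 92 mm and grips with 3 to 60 N. Pads are 19 mm wide; open, the fingers measure 130 mm over their backs; the gripper's body (75 mm by 190 mm) begins 47 mm behind the grasp point.
Start: joints at [-1.282, 0.342, 1.524, -0, 1.275, -0.146], TCP at [221.169, -476.161, 226.741] pointing down, gripper open.
Joint ranges: [-2.53, 2.53], [-0.77, 2.02], [0.04, 2.7], [-1, 4.14], [0.28, 2.66], [-3.11, 3.11]. Speed limits (rad/s): [2.57, 2.57, 3.14, 3.14, 3.14, 3.14].

INTERFACE

Orientations are given as [roll, pitch, yaw] about the fixed x, y, z axes, in that order (R = Rz(yaw) Ry(pitch) Rx(roll)).
In Python, from plant import bot gives the robot as it stands.
- The arm moves only by the tool apply_moves, never from a script. Its argument "motion" is text: rows parted by semicolons, each of 4 numbers parted by spaces: the shift along the tool's x, y, z in m, then the turn about the tool's z in degrees. A call has 1 to 8 rows; each row shifts and turns the commanded pose from where the row before left it, along the tool's axes as they then stand; what a row does not reach is not made up. A row lasts 1/8 s, in which the tool goes at most 62.5 mm and 10.7 degrees, less where a joint would pass 70% of its speed; a pose out of reach is approached as far as the arm can. A call with a gripper value outside its range is refused whole. "fingers" is the opening, from -1 (shut) to 1 (fully open), set as the call begins (left out, the last holds). The fingers move at their own pace and stop on an object; the grip force is fixed at half the most. Time passes only in rows, so rows that do not move let the fingers close. It gives the time, the measured TCP pose, the force, the opening and the grip force at its end, in the units of the state.
- bot.get_obs(): the state, without advancing time (a new reading comes with each control period).
- bot.capture(name): name is "scene" or "top" or "wrist"; returns a dict with "img" (400x640x3 uint8, blue, green, red), "range_z" (400x640 float32, mm along the optical axis (not along the pixel's ray), 0 where there is no reading), "fx", "fy", "cx", "cy" (pixels), "D" ([k1, k2, p1, p2, k3] as OpenCV has them; the pictures are not rectified), "world_from_camera" (4x4, takes a point from camera to world coordinates); the wrist camera has in their place "mount" (4x4, takes a point from camera to tool coordinates, whose origin is the TCP and whose axes are the flange's). Camera axes: x right, y down, z forward; pixel columns grow to the right and rows downward; lengths in mm; the calibration is good to about 2 mm. A picture is of the moment at which its call begins: read the wrist's pose just before it.
- bot.close_job(): hands the job in; it is judged then, once.
Trained networks look in a picture, given as the dict that the camera call returned (one of the last four; its "shot" number tells which), for a name from the list of things; names that differ only in an ending like _2 or _b are one class to them, and where a whole thing is asked for, a point or a joint stands for the part that bears it (a point fixed in the world has none). Each returns a list of dicts, best first, with "p" (0 to 1); they miss things now and then, are a little off and sometimes report something else, mostly with a low value. They report only what shows in the picture. A call takes as long as a camera call. They do not tell look-alikes from the thing itself.
- bot.cut_out(picture, thing): "pixels" (400x640 bool, what is visible of it) and "point" ([column, row] in pixels, amid what is visible of it).
The state is a dict: "time": time; "joint_positions": joint angles; "dq": joint speeds; "tau": joint torques, N m; "tool_pos": TCP position; "tcp_rot": TCP orientation; "contact_force": force on the tool from outside, world axes, zero at the start; "moment": the same for the moment, N m; "grip_width": finger opening in mm; "finger_force": force on a finger pad.
Only numpy, scipy, OpenCV 4.12 (cv2) and the standard library are available. Lean on these libraries where they do the work, as an engineer would, in place of code of your own. Each camera call takes 0.05 s, during which the arm holds its last target. There are 200 camera calls.

TASK

The slide rack hangs by its crossbar in the twin hook, shut in by a red sprung keeper. Take the rack by its orange handle, press its crossbar gently back against the keeper until the mouth of the hook is open, lift the rack out without forcing anything (never more than 20 N on the hook), and set it gently down to stand upright inside the white dish. Let go of it, and leave the oil bottle, the slide box and the beaker where they are.

Things in the scene. Friction and masses are not known exactly. Their poses are not given: they have to be found in the camera images.
- hook (a point): Nominal crossbar seat, 155 mm above bench, on a fixed stand. x (level): PRESS direction, to the column; y along crossbar; z up. Steel head: two J plates 8 mm thick at y -30, +30 mm. The whole head (plates, lip, keeper, housing) is clamped up to 10 mm off along x; this shift is NOT in any reading: find it by feel. Saddle floor 5 mm below, plate undersides 13 mm below. Over 20 N rack on hook fails.
- nose_top (a point): Nominal top of the hook's front nose walls, 8 mm thick in x, 16 mm above the hook point (the lip and black housing top are level with it); inner face at hook x = -18 mm. To leave, the crossbar axis must rise 25 mm or more from its seat, then goes over the noses towards -x, the stem passing between the plates.
- lip_edge (a point): Nominal rear edge of the steel lips, hook x = +22 mm, on their underside, 11 mm above the hook point (6 mm over the seated crossbar). The lips reach back from the noses over the 10 mm crossbar, so it can rise only when its axis is 5 mm or more past this edge (keeper pushed 14 mm or more). The mouth is behind the edge.
- keeper_face (a point): Nominal front face of the red keeper when shut (two prongs at y = -20, +20 mm), hook x = +18 mm. Pressed to +x by the crossbar; springs shut by itself. Force: 2.4 N to start plus 0.6 N per mm: 10.8 N at 14 mm (mouth just open), 13.2 N at 18 mm, where it stops hard. Slick, like the head (friction 0.2). Raised 2 to 4 mm off the saddle, the rack slides freely. Crossbar free play when shut: 26 mm.
- bracket_under (a point): Underside of the aluminium support arm, 23 mm below the hook point, spanning hook x = +52 to +106 mm; the column's front face is at hook x = +73 mm. The rack's body would strike the arm or plates from below if lifted over 40 mm before it is 60 mm away towards -x.
- rack_grip (a point): Centre of the orange handle, 14 (x) by 34 (y) by 40 mm (z), top of the loose rack (0.26 to 0.44 kg). At the start it hangs at rest, x along the hook's x, 46 mm above the hook point. Steel crossbar along y, 10 by 10 mm, square above, round below, 84 long, 46 mm below this point; stem 6 by 16 mm; blue body with slides 40 (x) by 80 (y) by 50 mm tall, underside 166 mm below this point.
- rack_foot (a point): Centre of the flat underside of the rack, 166 mm below the handle centre; same axes as the rack.
- dish_floor (a point): Centre of the inner floor of the white rectangular dish, fixed to the bench; floor 4 mm above the bench. Inside 64 mm (x) by 104 mm (y), walls 4 mm thick, rim 30 mm above the bench. The rack fits with its x along the dish's x, either way round.
- oil: Small amber bottle with red cap, 32 mm across, 70 mm tall, origin under its centre; to be left alone.
- slidebox: Closed green and white slide box, 47 by 92 by 30 mm, origin under its centre; to be left alone.
- beaker: Open glass beaker, 56 mm across, 70 mm tall, origin under its centre; to be left alone.
Not all that is in view belongs to the job. What is shaped like the part that bears dish_floor but purple is not meant.

How it is judged (in metres and radians):
On the way, in this order (a step that is already met when the one before it is completed fails the run):
1. the rack is pressed against the hook's keeper (over 8 N) (contact force between rack and stand above 8 N), for 0.1 s.
2. the rack is off the hook: handle raised and 50 mm away from the hook (height (world z) of rack_grip above 0.212 m and horizontal distance between rack_grip and hook above 0.05 m and contact force between rack and stand below 0.1 N), for 0.1 s.
At the end, for the whole second after the job is handed in: The rack stands upright (within 0.1 rad) and at rest on the floor of the dish (underside within 6 mm of it, within 20 mm of its centre), released (horizontal distance between rack_foot and dish_floor below 0.02 m and z of rack_foot in the frame of dish_floor below 0.006 m and angle between rack_grip's own z axis and vertical below 0.1 rad and linear speed of rack below 0.02 m/s and contact force between the fingers and rack below 0.1 N); the robot touches nothing.
It fails at once if rack and hook (keeper included) loaded with more than 20 N (contact force between rack and stand above 20 N).
It fails at once if the rack is dropped or banged into the dish: faster than 0.4 m/s within 20 mm of the dish floor (horizontal distance between rack_foot and dish_floor below 0.06 m and z of rack_foot in the frame of dish_floor below 0.02 m and linear speed of rack above 0.4 m/s).
It fails at once if a bystander moved more than 25 mm (distance of any of oil, slidebox, beaker from where it was at the start of the episode above 0.025 m).
It also fails if it takes over 64 s, if anything falls off the work surface, if the arm or the gripper's body presses on something with over 40 N, if the wrist force passes 120 N, or if a joint passes its speed limit or range.

## Working session

There is one attempt and no reset: what is moved stays moved. The work goes in short steps, Python scripts to look and compute and a tool call to move; the robot and the scene stay as the last step left them, time stands still between calls to the robot, and variables do not carry over. Pictures are saved under pics/ and viewed, at most 10 in all, crops included, and the job is handed in when it is done.

Besides the shell and the picture viewer there is one more tool, called as a command line: name --argument value ..., lists and objects as JSON in quotes. apply_moves: Moves the arm, as the interface text tells. Its arguments: {"type":"object","properties":{"motion":{"type":"string"},"fingers":{"type":"number"}},"required":["motion"]}

```bash
ls; mkdir -p pics
cat > h.py <<'E'
import numpy as np, cv2
from plant import bot
def K(c): return np.array([[c['fx'],0,c['cx']],[0,c['fy'],c['cy']],[0,0,1.]])
def cloud(c,mask,T=None):
    T=np.array(c['world_from_camera']) if T is None else T
    v,u=np.nonzero(mask&(c['range_z']>0)); z=c['range_z'][v,u]
    n=cv2.undistortPoints(np.c_[u,v].astype(np.float64)[:,None],K(c),np.array(c['D'],float))[:,0]
    P=np.c_[n*z[:,None],z]
    return P@T[:3,:3].T+T[:3,3]
E
python3 - <<'E'
from h import *
o=bot.get_obs(); print({k:np.round(v,3) for k,v in o.items()})
a=bot.capture("scene"); b=bot.capture("top")
cv2.imwrite("pics/scene.png",a["img"]);cv2.imwrite("pics/top.png",b["img"])
for n,c in (("scene",a),("top",b)):
  print(n,np.round(c['world_from_camera'],2).tolist(),c['fx'])
  for t in ("rack_grip","dish_floor","keeper_face","hook","oil","slidebox","beaker"):
    try: r=bot.cut_out(c,t)
    except Exception as e: print(t,e); continue
    for d in r[:3]:
      P=cloud(c,d["pixels"])
      print(n,t,round(d["p"],2),np.round(d["point"]),d["pixels"].sum(), np.round(np.percentile(P,[2,50,98],axis=0)).tolist() if len(P) else None)
E
```

```text
pics
{'time': np.float64(0.0), 'joint_positions': array([-1.282,  0.343,  1.525, -0.   ,  1.275, -0.146]), 'dq': array([-0.002,  0.002, -0.001, -0.002, -0.001, -0.002]), 'tau': array([ 1.0000e-03, -4.3125e+01, -2.4422e+01,  7.2000e-02,  5.6000e-02,
       -0.0000e+00]), 'tool_pos': array([ 221.032, -475.761,  226.057]), 'tcp_rot': array([-3.14 , -0.   ,  0.435]), 'contact_force': array([ 0.054, -0.522,  0.657]), 'moment': array([-0.001, -0.009, -0.007]), 'finger_force': np.float64(0.0), 'grip_width': np.float64(91.902)}
scene [[-0.88, 0.22, -0.41, 844.42], [0.47, 0.43, -0.77, 587.68], [0.01, -0.87, -0.48, 494.69], [0.0, 0.0, 0.0, 1.0]] 366.11390434528147
scene rack_grip 0.93 [289. 199.] 1520 [[516.0, -184.0, 10.0], [561.0, -76.0, 80.0], [601.0, -52.0, 220.0]]
scene rack_grip 0.69 [288. 346.] 1834 [[686.0, 224.0, 4.0], [711.0, 256.0, 48.0], [736.0, 275.0, 72.0]]
scene rack_grip 0.56 [233. 276.] 1069 [[699.0, -13.0, 0.0], [732.0, 50.0, 29.0], [761.0, 79.0, 31.0]]
scene dish_floor 0.68 [424. 356.] 4184 [[474.0, 282.0, 2.0], [526.0, 341.0, 9.0], [582.0, 402.0, 32.0]]
scene dish_floor 0.6
[... 918 characters left out ...]
.0]]
top dish_floor 0.93 [188. 215.] 1794 [[478.0, 285.0, -0.0], [527.0, 345.0, 5.0], [577.0, 400.0, 33.0]]
top dish_floor 0.73 [267. 200.] 1641 [[513.0, 118.0, -0.0], [556.0, 173.0, 5.0], [597.0, 226.0, 32.0]]
top keeper_face 0.59 [392. 182.] 4316 [[492.0, -184.0, 4.0], [568.0, -93.0, 11.0], [637.0, 5.0, 174.0]]
top hook 0.57 [391. 182.] 4485 [[492.0, -186.0, 1.0], [567.0, -91.0, 11.0], [637.0, 5.0, 174.0]]
top oil 0.66 [326. 257.] 185 [[412.0, 27.0, 15.0], [428.0, 43.0, 47.0], [441.0, 56.0, 72.0]]
top slidebox 0.89 [327. 126.] 909 [[699.0, -11.0, 8.0], [727.0, 33.0, 29.0], [758.0, 76.0, 34.0]]
top beaker 0.72 [227. 130.] 524 [[686.0, 225.0, 1.0], [718.0, 254.0, 31.0], [735.0, 273.0, 72.0]]
```

View pics/scene.png

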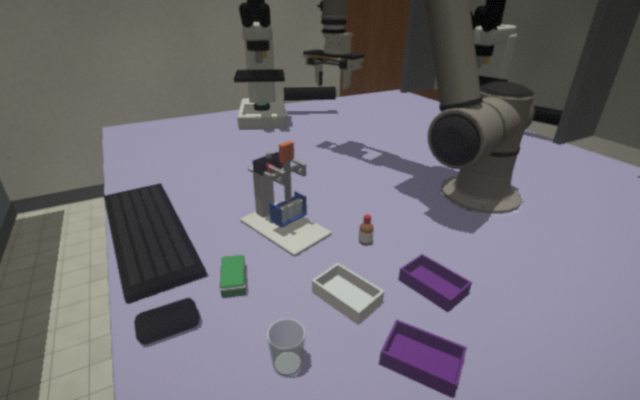

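View pics/top.png

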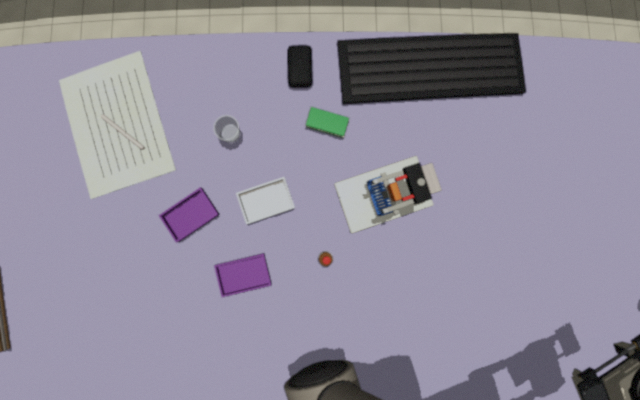

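The scene shows the rack on its stand at about (288,185), the white dish at (348,292), and two purple decoys. In the top view the handle is at (395,192) and the white dish at (266,200). The column lies to the right (-y), so that is the press direction.

Run:
```python
from h import *
a=bot.capture("scene"); b=bot.capture("top")
for n,c,w in (("scene",a,(250,330,130,180)),("top",b,(380,420,170,215))):
  hsv=cv2.cvtColor(c['img'],cv2.COLOR_BGR2HSV)
  m=(hsv[...,0]>4)&(hsv[...,0]<16)&(hsv[...,1]>150)&(hsv[...,2]>80)
  r=np.zeros_like(m); r[w[2]:w[3],w[0]:w[1]]=1
  P=cloud(c,m&r); P=P[P[:,2]>170]
  print(n,len(P),np.round(np.percentile(P,[3,50,97],axis=0),1).tolist())
  t=P[P[:,2]>np.percentile(P[:,2],95)-5].astype(np.float32)
  print(' top rect',cv2.minAreaRect(t[:,:2]),np.median(t[:,2]))
def rect(c,w,lo,hi,nm):
  r=np.zeros(c['range_z'].shape,bool); r[w[2]:w[3],w[0]:w[1]]=1
  P=cloud(c,r); P=P[(P[:,2]>lo)&(P[:,2]<hi)].astype(np.float32)
  print(nm,len(P),np.median(P[:,2]),cv2.minAreaRect(P[:,:2]))
rect(b,(225,305,170,230),22,36,'dish top'); rect(a,(305,390,260,320),22,36,'dish scene')
rect(b,(325,445,145,240),150,185,'head top'); 
r=np.zeros(b['range_z'].shape,bool); r[145:240,325:445]=1
hsv=cv2.cvtColor(b['img'],cv2.COLOR_BGR2HSV)
for nm,m in (('base',(hsv[...,1]<40)&(hsv[...,2]>150)),('black',hsv[...,2]<45),('blue',(hsv[...,0]>105)&(hsv[...,0]<125)&(hsv[...,1]>140)),('red',((hsv[...,0]<4)|(hsv[...,0]>172))&(hsv[...,1]>150))):
  P=cloud(b,m&r).astype(np.float32); z=np.median(P[:,2]); P=P[abs(P[:,2]-z)<8]; print(nm,len(P),z,cv2.minAreaRect(P[:,:2]))
```

```text
scene 20 [[550.6, -80.5, 219.2], [563.4, -75.7, 220.6], [573.8, -71.3, 221.4]]Traceback (most recent call last):
  File "<stdin>", line 10, in <module>
cv2.error: OpenCV(4.12.0) /io/opencv/modules/imgproc/src/convhull.cpp:143: error: (-215:Assertion failed) total >= 0 && (depth == CV_32F || depth == CV_32S) in function 'convexHull'
```

```bash
cat > m.py <<'E'
from h import *
a=bot.capture("scene"); b=bot.capture("top")
def mr(P): return [np.round(x,1) for x in cv2.minAreaRect(np.ascontiguousarray(P[:,:2],dtype=np.float32))]
for n,c,w in (("scene",a,(250,330,130,180)),("top",b,(380,420,170,215))):
  hsv=cv2.cvtColor(c['img'],cv2.COLOR_BGR2HSV)
  m=(hsv[...,0]>2)&(hsv[...,0]<18)&(hsv[...,1]>130)&(hsv[...,2]>60)
  r=np.zeros_like(m); r[w[2]:w[3],w[0]:w[1]]=1
  P=cloud(c,m&r); P=P[P[:,2]>175]
  print(n,len(P),np.round(np.percentile(P,[3,50,97],axis=0),1).tolist())
  t=P[P[:,2]>215]
  print(' top rect',len(t),mr(t),np.median(t[:,2]))
def rect(c,w,lo,hi,nm):
  r=np.zeros(c['range_z'].shape,bool); r[w[2]:w[3],w[0]:w[1]]=1
  P=cloud(c,r); P=P[(P[:,2]>lo)&(P[:,2]<hi)]
  print(nm,len(P),np.median(P[:,2]),mr(P))
rect(b,(225,305,170,230),22,36,'dish top'); rect(a,(305,390,260,320),22,36,'dish scene')
rect(b,(325,445,145,240),150,185,'head top'); 
r=np.zeros(b['range_z'].shape,bool); r[145:240,325:445]=1
hsv=cv2.cvtColor(b['img'],cv2.COLOR_BGR2HSV)
for nm,m in (('base',(hsv[...,1]<40)&(hsv[...,2]>150)),('black',hsv[...,2]<45),('blue',(hsv[...,0]>105)&(hsv[...,0]<125)&(hsv[...,1]>140)),('red',((hsv[...,0]<4)|(hsv[...,0]>172))&(hsv[...,1]>150))):
  P=cloud(b,m&r); z=np.median(P[:,2]); P=P[abs(P[:,2]-z)<8]; print(nm,len(P),z,mr(P) if len(P)>3 else 0)
E
python3 m.py
```

```text
scene 47 [[549.4, -84.1, 207.7], [565.5, -75.5, 219.8], [575.5, -70.3, 221.8]]
 top rect 43 [array([560.8, -77.9]), array([29.8,  8.1]), np.float64(20.1)] 220.01859281043073
top 167 [[545.2, -88.7, 198.4], [558.8, -78.5, 219.5], [572.9, -70.6, 223.1]]
 top rect 136 [array([559.2, -80.4]), array([32.2, 13.5]), np.float64(19.3)] 220.02921613756763
dish top 322 29.707110155932014 [array([556. , 171.3]), array([ 72.4, 110.5]), np.float64(17.8)]
dish scene 767 28.613178407716532 [array([554.3, 170.5]), array([ 75.9, 114.3]), np.float64(17.3)]
head top 1219 169.99234502845775 [array([ 567.3, -104.2]), array([ 83.9, 102. ]), np.float64(17.4)]
base 7125 1.0573759723721423 [array([572. , -99.9]), array([276.3, 217.4]), np.float64(88.5)]
black 484 170.46976204962317 [array([ 577.3, -133.2]), array([70.6, 31. ]), np.float64(17.7)]
blue 87 41.59546297999145 [array([556.3, -67.7]), array([71.9,  9.5]), np.float64(17.5)]
red 75 167.04456012959508 [array([ 570.5, -109.8]), array([51.7, 24. ]), np.float64(15.8)]
```

Handle top is at z = 220 (221 expected) and the dish rim at 30, so both agree with the text. The dish is at (555,171), and hook x points along (0.31,-0.95). Moving above the handle.

apply_moves --motion "0 0 -0.04 0; 0.04 -0.018 0 0; 0.048 -0.022 0 0; 0.048 -0.022 0 0; 0.048 -0.022 0 0; 0.048 -0.022 0 0; 0.048 -0.022 0 0; 0.048 -0.022 0 0" --fingers 1

```text
time: 2.0
tool_pos: [456.5, -200.5, 266.9]
tcp_rot: [3.141, -0.0, 0.435]
contact_force: [0.4, -1.0, 0.2]
grip_width: 91.3
finger_force: 0.0
```

apply_moves --motion "0.048 -0.022 0 0; 0.048 -0.022 0 0; 0.040 -0.018 0 0; 0.010 -0.004 0 0; 0 0 0 7; 0 0 0 0; 0 0 0 0"

```text
time: 2.88
tool_pos: [559.7, -81.3, 266.8]
tcp_rot: [3.141, 0.0, 0.314]
contact_force: [-0.5, -0.1, 0.1]
grip_width: 91.9
finger_force: 0.0
```

Run:
```python
from h import *
from scipy.spatial.transform import Rotation as Ro
o=bot.get_obs(); c=bot.capture("wrist")
T=np.eye(4);T[:3,:3]=Ro.from_euler('xyz',o['tcp_rot']).as_matrix();T[:3,3]=o['tool_pos'];T=T@np.array(c['mount'])
hsv=cv2.cvtColor(c['img'],cv2.COLOR_BGR2HSV)
m=(hsv[...,0]>2)&(hsv[...,0]<18)&(hsv[...,1]>130)&(hsv[...,2]>60)
P=cloud(c,m,T);t=P[(P[:,2]>212)&(P[:,2]<228)]
print(len(P),len(t),cv2.minAreaRect(np.ascontiguousarray(t[:,:2],dtype=np.float32)),np.median(t[:,2]))
cv2.imwrite("pics/w1.png",c["img"])
```

```text
1218 858 ((559.7384643554688, -81.74948120117188), (33.475032806396484, 13.707276344299316), 17.56456184387207) 220.0466029602104
```

View pics/w1.png

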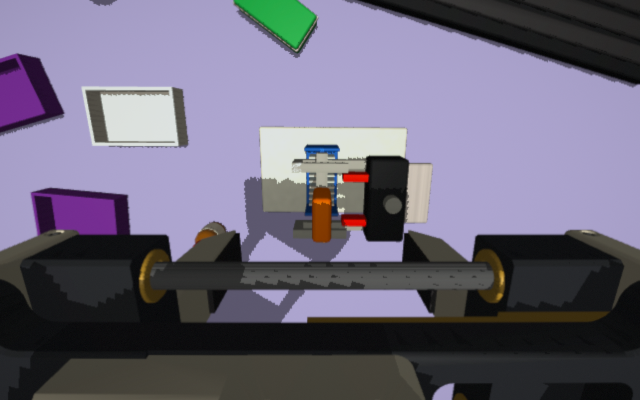

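The wrist view shows the orange handle at (321,214) between the fingers, aligned with the tool, and the keeper prongs at (355,177) and (355,220). Measured centre is (559.7,-81.7), top 220. Descend and grip.

apply_moves --motion "0 0 0.03 0; 0 0 0.03 0; 0 0 0.015 0; 0 0 0.008 0; 0 0 0 0"

```text
time: 3.55
tool_pos: [560.3, -80.8, 184.0]
tcp_rot: [3.141, -0.0, 0.313]
contact_force: [-0.4, 0.8, -0.6]
grip_width: 91.9
finger_force: 0.0
```

apply_moves --motion "0 0 0 0; 0 0 0 0; 0 0 0 0; 0 0 0 0; 0 0 0 0; 0 0 0 0; 0 0 0 0; 0 0 0 0" --fingers -1

```text
time: 4.55
tool_pos: [560.1, -80.6, 183.7]
tcp_rot: [3.142, 0.0, 0.313]
contact_force: [-1.0, 0.2, 0.6]
grip_width: 16.1
finger_force: 0.0
```

apply_moves --motion "0 0 0 0; 0 0 0 0; 0 0 0 0; 0 0 0 0; 0 0 0 0"

```text
time: 5.18
tool_pos: [560.1, -80.6, 183.7]
tcp_rot: [3.141, 0.0, 0.313]
contact_force: [-0.1, 0.2, 0.2]
grip_width: 13.7
finger_force: 30.0
```

apply_moves --motion "0 0 -0.001 0; 0 0 -0.001 0; 0 0 -0.001 0; 0 0 0 0; 0 0 0 0; 0 0 0 0"

```text
time: 5.92
tool_pos: [560.1, -80.6, 186.7]
tcp_rot: [3.142, 0.0, 0.313]
contact_force: [0.7, 0.3, -4.2]
grip_width: 13.8
finger_force: 30.0
```

apply_moves --motion "0 0.0015 0 0; 0 0.0015 0 0; 0 0.0015 0 0; 0 0.0015 0 0; 0 0 0 0; 0 0 0 0"

```text
time: 6.68
tool_pos: [561.9, -86.3, 186.7]
tcp_rot: [3.142, 0.0, 0.313]
contact_force: [-0.0, -0.4, -2.9]
grip_width: 13.9
finger_force: 30.0
```

apply_moves --motion "0 0.001 0 0; 0 0.001 0 0; 0 0.001 0 0; 0 0.001 0 0; 0 0 0 0; 0 0 0 0"

```text
time: 7.42
tool_pos: [563.1, -90.1, 186.7]
tcp_rot: [3.142, 0.0, 0.313]
contact_force: [0.1, -0.6, -2.9]
grip_width: 13.6
finger_force: 30.0
```

apply_moves --motion "0 0.001 0 0; 0 0.001 0 0; 0 0.001 0 0; 0 0.001 0 0; 0 0 0 0; 0 0 0 0"

```text
time: 8.18
tool_pos: [564.3, -93.7, 186.7]
tcp_rot: [-3.141, 0.0, 0.313]
contact_force: [0.9, 2.0, -3.2]
grip_width: 13.8
finger_force: 30.0
```

apply_moves --motion "0 0.001 0 0; 0 0.001 0 0; 0 0 0 0; 0 0 0 0"

```text
time: 8.68
tool_pos: [564.9, -95.6, 186.7]
tcp_rot: [-3.141, 0.0, 0.313]
contact_force: [-0.7, 3.6, -2.5]
grip_width: 13.7
finger_force: 30.0
```

apply_moves --motion "0 0.001 0 0; 0 0.001 0 0; 0 0.001 0 0; 0 0 0 0; 0 0 0 0"

```text
time: 9.3
tool_pos: [565.8, -98.4, 186.6]
tcp_rot: [-3.141, 0.0, 0.313]
contact_force: [-1.3, 5.1, -1.8]
grip_width: 13.9
finger_force: 30.0
```

apply_moves --motion "0 0.001 0 0; 0 0.001 0 0; 0 0.001 0 0; 0 0.001 0 0; 0 0 0 0; 0 0 0 0"

```text
time: 10.05
tool_pos: [566.8, -101.7, 186.6]
tcp_rot: [-3.14, 0.0, 0.313]
contact_force: [-1.7, 7.3, -1.4]
grip_width: 13.8
finger_force: 30.0
```

apply_moves --motion "0 0.001 0 0; 0 0.001 0 0; 0 0.001 0 0; 0 0 0 0; 0 0 0 0; 0 0 0 0"

```text
time: 10.8
tool_pos: [567.6, -104.1, 186.6]
tcp_rot: [-3.139, 0.001, 0.313]
contact_force: [-1.8, 8.5, -0.9]
grip_width: 13.7
finger_force: 30.0
```

apply_moves --motion "0 0.001 0 0; 0 0.001 0 0; 0 0.001 0 0; 0 0 0 0; 0 0 0 0; 0 0 0 0"

```text
time: 11.55
tool_pos: [568.3, -106.5, 186.6]
tcp_rot: [-3.138, 0.001, 0.313]
contact_force: [-3.6, 9.8, -1.6]
grip_width: 13.6
finger_force: 30.0
```

apply_moves --motion "0 0.001 0 0; 0 0.001 0 0; 0 0 0 0; 0 0 0 0; 0 0 0 0"

```text
time: 12.18
tool_pos: [568.9, -108.1, 186.5]
tcp_rot: [-3.138, 0.001, 0.313]
contact_force: [-3.0, 11.3, -0.2]
grip_width: 13.7
finger_force: 30.0
```

apply_moves --motion "0 0.0007 0 0; 0 0 0 0; 0 0 0 0; 0 0 -0.001 0; 0 0 -0.001 0; 0 0 0 0; 0 0 0 0"

```text
time: 13.05
tool_pos: [568.6, -108.4, 187.6]
tcp_rot: [-3.136, 0.002, 0.313]
contact_force: [-2.6, 11.8, -5.0]
grip_width: 14.2
finger_force: 30.0
```

apply_moves --motion "0 0 -0.001 0; 0 0 -0.0005 0; 0 0 0 0; 0 0 0 0"

```text
time: 13.55
tool_pos: [568.5, -108.4, 189.0]
tcp_rot: [-3.136, 0.003, 0.313]
contact_force: [-2.7, 10.8, -5.7]
grip_width: 14.1
finger_force: 30.0
```

apply_moves --motion "0 0 -0.001 0; 0 0 0 0; 0 0 0 0"

```text
time: 13.92
tool_pos: [568.4, -108.4, 189.9]
tcp_rot: [-3.136, 0.003, 0.313]
contact_force: [-3.2, 10.9, -4.5]
grip_width: 13.6
finger_force: 30.0
```

apply_moves --motion "0 0 -0.0007 0; 0 0 0 0; 0 0 0 0"

```text
time: 14.3
tool_pos: [568.3, -108.5, 190.6]
tcp_rot: [-3.136, 0.003, 0.313]
contact_force: [-3.1, 10.8, -5.6]
grip_width: 13.9
finger_force: 30.0
```

apply_moves --motion "0 0 -0.0007 0; 0 0 0 0; 0 0 0 0"

```text
time: 14.68
tool_pos: [568.3, -108.5, 191.3]
tcp_rot: [-3.136, 0.003, 0.313]
contact_force: [-3.8, 11.0, -5.0]
grip_width: 14.5
finger_force: 30.0
```

apply_moves --motion "0 0 -0.001 0; 0 0 0 0; 0 0 0 0"

```text
time: 15.05
tool_pos: [568.3, -108.5, 192.3]
tcp_rot: [-3.136, 0.003, 0.313]
contact_force: [-3.9, 9.4, -5.1]
grip_width: 13.6
finger_force: 30.0
```

apply_moves --motion "0 0 -0.0015 0; 0 0 -0.0015 0; 0 0 -0.0015 0; 0 0 -0.0015 0; 0 0 0 0"

```text
time: 15.68
tool_pos: [570.4, -111.0, 200.7]
tcp_rot: [3.14, -0.002, 0.313]
contact_force: [-0.0, 0.1, -0.3]
grip_width: 13.4
finger_force: 30.0
```

apply_moves --motion "0 0 -0.002 0; 0 0 -0.002 0; 0 0 -0.002 0; 0 0 -0.002 0; 0 0 0 0"

```text
time: 16.3
tool_pos: [569.9, -110.9, 207.8]
tcp_rot: [3.141, -0.0, 0.313]
contact_force: [-0.2, -0.7, -3.3]
grip_width: 13.6
finger_force: 30.0
```

apply_moves --motion "0 0 -0.002 0; 0 0 -0.002 0; 0 0 -0.002 0; 0 0 -0.002 0; 0 0 0 0; 0 0 0 0"

```text
time: 17.05
tool_pos: [569.8, -110.8, 215.6]
tcp_rot: [-3.142, 0.0, 0.313]
contact_force: [0.1, 0.9, -3.5]
grip_width: 13.8
finger_force: 30.0
```

It's past the lip and free of the keeper, with the axial force back to about 0. I'll check the rack's attitude before going over the noses.

Run:
```python
from h import *
c=bot.capture("scene")
cv2.imwrite("pics/s2.png",cv2.resize(c["img"][110:260,200:360],None,fx=4,fy=4,interpolation=cv2.INTER_CUBIC))
```

```text
(no output)
```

View pics/s2.png

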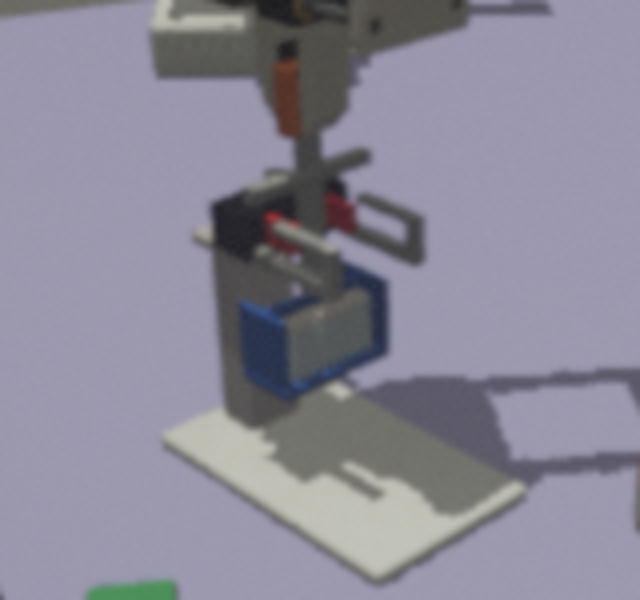

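apply_moves --motion "0 -0.005 0 0; 0 -0.01 0 0; 0 -0.015 0 0; 0 -0.015 0 0; 0 -0.015 0 0; 0 -0.015 0 0; 0 -0.015 0 0; 0 -0.015 0 0"

```text
time: 18.1
tool_pos: [537.2, -9.9, 215.6]
tcp_rot: [3.141, -0.0, 0.313]
contact_force: [0.2, -0.0, -3.6]
grip_width: 13.8
finger_force: 30.0
```

apply_moves --motion "0 -0.015 -0.01 0; 0 -0.01 -0.02 0; 0 0 -0.02 0; 0 0 -0.02 0; 0 0 -0.01 0; 0 0 0 0; 0 0 0 0; 0 0 0 0"

```text
time: 19.1
tool_pos: [529.5, 13.0, 294.8]
tcp_rot: [-3.141, 0.002, 0.312]
contact_force: [0.2, -0.0, -3.6]
grip_width: 13.8
finger_force: 30.0
```

apply_moves --motion "0.005 -0.01 0 0; 0.01 -0.02 0 0; 0.0145 -0.028 0 0; 0.0145 -0.028 0 0; 0.0145 -0.028 0 0; 0.0095 -0.018 0 0; 0.005 -0.01 0 -4; 0 0 0 -8"

```text
time: 20.1
tool_pos: [555.6, 171.7, 295.2]
tcp_rot: [-3.141, 0.001, 0.527]
contact_force: [-0.2, -0.4, -3.2]
grip_width: 13.7
finger_force: 30.0
```

apply_moves --motion "0 0 0 -10; 0 0 0 -10; 0 0 0 -10; 0 0 0 -10; 0 0 0 -10; 0 0 0 -10; 0 0 0 -10; 0 0 0 -8"

```text
time: 21.1
tool_pos: [555.6, 170.6, 295.4]
tcp_rot: [-3.141, 0.0, 1.888]
contact_force: [0.0, -0.7, -2.5]
grip_width: 13.7
finger_force: 30.0
```

apply_moves --motion "0 0 0 0; 0 0 0 0; 0 0 0 0"

```text
time: 21.48
tool_pos: [555.6, 170.5, 295.5]
tcp_rot: [-3.141, 0.0, 1.882]
contact_force: [-0.1, 0.7, -4.1]
grip_width: 14.3
finger_force: 30.0
```

```bash
cat > t.py <<'E'
from h import *
from scipy.spatial.transform import Rotation as Ro
o=bot.get_obs(); print(np.round(o['tool_pos'],1),np.round(o['tcp_rot'],3))
x0,y0,z0=o['tool_pos']
for n in ("scene","top"):
  c=bot.capture(n); cv2.imwrite(f"pics/{n}3.png",c["img"])
  hsv=cv2.cvtColor(c['img'],cv2.COLOR_BGR2HSV); al=np.ones(hsv.shape[:2],bool)
  Q=cloud(c,al&(hsv[...,0]>105)&(hsv[...,0]<122)&(hsv[...,1]>140)&(hsv[...,2]>40))
  Q=Q[(abs(Q[:,0]-x0)<70)&(abs(Q[:,1]-y0)<70)&(Q[:,2]>z0-170)]
  O=cloud(c,(hsv[...,0]>2)&(hsv[...,0]<18)&(hsv[...,1]>130)&(hsv[...,2]>60))
  O=O[(abs(O[:,0]-x0)<50)&(abs(O[:,1]-y0)<50)&(O[:,2]>z0-30)]
  R=Ro.from_euler('z',-o['tcp_rot'][2]).as_matrix()
  for k,P in (('blue',Q),('orange',O)):
    if len(P)<5: print(n,k,len(P)); continue
    L=(P-o['tool_pos'])@R.T
    print(n,k,len(P),np.round(np.percentile(L,[1,10,50,90,99],axis=0),1).tolist())
    np.save(f"{n}_{k}.npy",L)
E
python3 t.py
```

```text
[555.6 170.5 295.5] [-3.141  0.     1.882]
scene blue 66 [[-36.1, -19.5, -143.7], [-33.7, -18.6, -143.2], [1.8, -16.5, -142.4], [22.1, -1.4, -99.3], [28.4, 2.2, -97.6]]
scene orange 57 [[5.2, -6.6, 15.4], [9.1, -6.1, 26.5], [13.6, -4.1, 35.1], [16.1, 1.6, 37.9], [16.9, 3.6, 38.4]]Traceback (most recent call last):
  File "t.py", line 8, in <module>
    Q=cloud(c,al&(hsv[...,0]>105)&(hsv[...,0]<122)&(hsv[...,1]>140)&(hsv[...,2]>40))
  File "h.py", line 7, in cloud
    n=cv2.undistortPoints(np.c_[u,v].astype(np.float64)[:,None],K(c),np.array(c['D'],float))[:,0]
      ~~~~~~~~~~~~~~~~~~~^^^^^^^^^^^^^^^^^^^^^^^^^^^^^^^^^^^^^^^^^^^^^^^^^^^^^^^^^^^^^^^^^^^
cv2.error: OpenCV(4.12.0) /io/opencv/modules/calib3d/src/undistort.dispatch.cpp:347: error: (-215:Assertion failed) CV_IS_MAT(_src) && CV_IS_MAT(_dst) && (_src->rows == 1 || _src->cols == 1) && (_dst->rows == 1 || _dst->cols == 1) && _src->cols + _src->rows - 1 == _dst->rows + _dst->cols - 1 && (CV_MAT_TYPE(_src->type) == CV_32FC2 || CV_MAT_TYPE(_src->type) == CV_64FC2) && (CV_MAT_TYPE(_dst->type) == CV_32FC2 || CV_MAT_TYPE(_dst->type) == CV_64FC2) in function 'cvUndistortPointsInternal'
```

```bash
python3 - <<'E'
import numpy as np
L=np.load("scene_blue.npy"); print(np.round(L[np.argsort(L[:,2])][::2],1).tolist())
E
python3 - <<'E'
import cv2
im=cv2.imread("pics/scene3.png"); cv2.imwrite("pics/s3c.png",cv2.resize(im[150:330,250:450],None,fx=3.3,fy=3.3,interpolation=cv2.INTER_CUBIC))
E
```

```text
[[20.0, -18.6, -143.7], [5.1, -18.2, -143.6], [22.0, -13.5, -143.3], [3.6, -16.4, -143.2], [-23.8, -15.1, -143.2], [-7.7, -15.8, -143.1], [7.3, -13.3, -143.0], [-6.3, -14.9, -142.9], [21.3, -15.2, -142.8], [17.9, -18.6, -142.8], [-1.2, -18.4, -142.7], [15.2, -17.8, -142.6], [14.1, -19.0, -142.6], [-36.4, -16.3, -142.6], [10.6, -14.8, -142.5], [11.3, -18.1, -142.5], [5.4, -16.2, -142.4], [-25.3, -18.4, -142.4], [-34.9, -15.4, -142.3], [1.4, -16.5, -142.3], [7.5, -18.6, -142.2], [25.9, -15.9, -142.1], [-27.0, -16.6, -142.0], [19.7, -18.4, -142.0], [-1.3, -15.8, -142.0], [-25.7, -15.5, -141.9], [-4.2, -15.0, -141.8], [-1.9, -17.6, -141.4], [28.3, -19.1, -141.2], [-35.6, -1.5, -99.6], [-33.3, 3.3, -98.7], [-34.0, 1.6, -98.3], [-34.5, -0.4, -97.7]]
```

View pics/s3c.png

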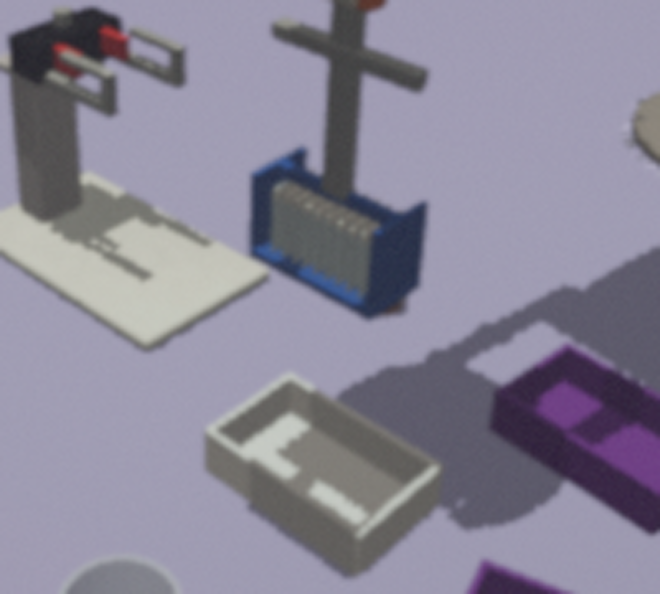

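The rack is upright: its bottom plate is level, its front edge is about 19 mm from the tool axis, and it sits centred over the dish. Lowering.

apply_moves --motion "0 0 0.01 0; 0 0 0.02 0; 0 0 0.025 0; 0 0 0.025 0; 0 0 0.02 0; 0 0 0.015 0; 0 0 0.01 0; 0 0 0.005 0"

```text
time: 22.58
tool_pos: [555.6, 170.5, 165.2]
tcp_rot: [-3.141, 0.0, 1.883]
contact_force: [0.9, -0.4, -2.9]
grip_width: 13.5
finger_force: 30.0
```

apply_moves --motion "0 0 0.002 0; 0 0 0.002 0; 0 0 0.002 0; 0 0 0.002 0; 0 0 0.001 0; 0 0 0 0; 0 0 0 0"

```text
time: 23.45
tool_pos: [555.7, 170.5, 156.7]
tcp_rot: [3.141, 0.0, 1.883]
contact_force: [0.2, 0.3, -3.5]
grip_width: 13.8
finger_force: 30.0
```

apply_moves --motion "0 0 0.001 0; 0 0 0.001 0; 0 0 0 0; 0 0 0 0"

```text
time: 23.95
tool_pos: [555.7, 170.5, 154.6]
tcp_rot: [3.142, 0.0, 1.883]
contact_force: [-0.7, 0.4, -3.1]
grip_width: 14.3
finger_force: 30.0
```

apply_moves --motion "0 0 0.0007 0; 0 0 0.0007 0; 0 0 0 0; 0 0 0 0"

```text
time: 24.45
tool_pos: [555.6, 170.5, 153.2]
tcp_rot: [-3.142, 0.0, 1.883]
contact_force: [-0.2, -0.7, -3.8]
grip_width: 14.2
finger_force: 30.0
```

apply_moves --motion "0 0 0.0005 0; 0 0 0.0005 0; 0 0 0 0; 0 0 0 0"

```text
time: 24.95
tool_pos: [555.8, 170.6, 152.8]
tcp_rot: [3.141, 0.0, 1.883]
contact_force: [-1.8, -0.8, 5.4]
grip_width: 13.8
finger_force: 30.0
```

Floor contact came at the expected height. Release.

apply_moves --motion "0 0 0 0; 0 0 0 0; 0 0 0 0; 0 0 0 0; 0 0 0 0; 0 0 0 0; 0 0 0 0; 0 0 0 0" --fingers 0

```text
time: 25.95
tool_pos: [555.6, 170.5, 152.2]
tcp_rot: [3.142, 0.0, 1.883]
contact_force: [0.6, 0.8, 0.4]
grip_width: 45.8
finger_force: 0.0
```

apply_moves --motion "0 0 -0.005 0; 0 0 -0.01 0; 0 0 -0.02 0; 0 0 -0.03 0; 0 0 -0.03 0; 0 0 -0.01 0; 0 0 0 0; 0 0 0 0"

```text
time: 26.95
tool_pos: [555.1, 170.4, 255.9]
tcp_rot: [-3.139, -0.0, 1.883]
contact_force: [-1.4, -0.3, -0.2]
grip_width: 45.7
finger_force: 0.0
```

Run:
```python
from h import *
c=bot.capture("scene"); im=c['img']; cv2.imwrite("pics/s4.png",cv2.resize(im[150:360,230:450],None,fx=2.8,fy=2.8))
hsv=cv2.cvtColor(im,cv2.COLOR_BGR2HSV)
O=cloud(c,(hsv[...,0]>2)&(hsv[...,0]<18)&(hsv[...,1]>130)&(hsv[...,2]>60))
O=O[(abs(O[:,0]-555)<60)&(abs(O[:,1]-171)<60)&(O[:,2]>120)&(O[:,2]<200)]
print(np.round(np.percentile(O,[2,50,98],axis=0),1))
```

```text
[[553.1 160.3 189.3]
 [558.5 167.7 190.5]
 [562.1 183.  191.2]]
```

View pics/s4.png

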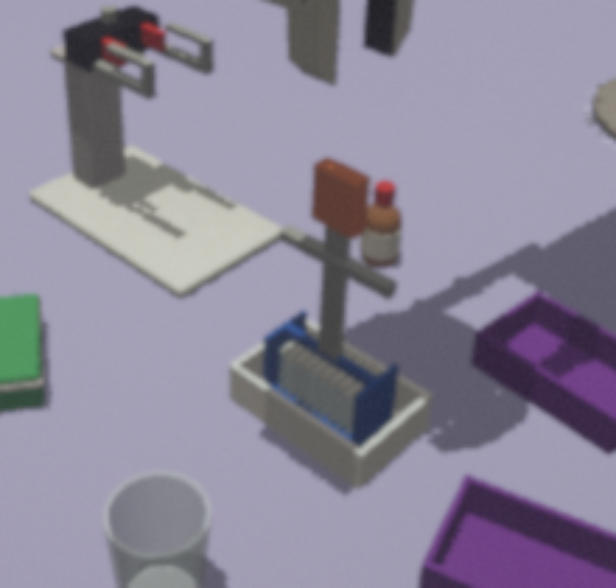

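The rack stands upright in the white dish at (335,400). Its handle top is at z = 190, as expected, and the gripper is clear. Handing in.

```bash
python3 -c "
from plant import bot
print(bot.close_job())"
```

```text
the job is handed in; nothing more can be done
None
```

The rack is off the hook and stands upright, released, in the white dish; the most force I read while pressing was about 12 N, the bystanders were left alone, and the job is handed in (no verdict was returned).

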